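# Fit and press home the cover of a power supply

### The job

Lay the cover on the open power-supply housing in the assembly fixture and slide it up against both stop bars, so that its edges line up with the housing. Only then press it down until both ends are fully home, flat on the housing rim. Leave the tape measure, the bottle and the tape roll where they are.

Things in the scene. Friction and masses are not known exactly. Their poses are not given: they have to be found in the camera images.
- cover: Loose flat grey cover with vent slots, 0.25 kg: solid slab 100 mm along its x, 170 mm along its y, 16 mm thick (above the lowest 5 mm stepped in 4 mm all round), with a black grip rib centred on top (24 mm in x, 56 mm in y, its top 42 mm above the cover's underside). Origin: centre of the underside; z up. Starts flat on the desk right of the fixture. Same either way round (half turn).
- fixture: Fixture fixed to the desk: plywood board 150 x 220 x 8 mm with an open grey housing, 100 mm in x, 170 mm in y, rim 60 mm above the desk. Two aluminium stop bars 14 mm thick, inner faces at x = +50 and y = +85 mm, tops 76 mm above the desk, stand at its back (+x) and left (+y); front and right are open. Origin: on the desk under the housing's centre; x roughly away from the robot, z up.
- seat (a point): Centre of the housing's rim plane, 60 mm above the fixture's origin, axes as the fixture. The cover's origin lies here when the cover touches both stop bars and is pressed home; its top slab face is then flush with the tops of the bars, 76 mm above the desk.
- catch_left (a joint): White catch at the housing's left end, 60 mm long in x, 7 mm wide, at fixture x = 0, y = +66 mm. 0 = up, 7 mm above the rim; 0.007 = home, level with the rim. Takes about 6 N to push down, carries the cover's weight, stays where it is left. A cover just laid on rests on both raised catches, underside 67 mm above the desk.
- catch_right (a joint): The same catch at the right end, fixture y = -66 mm. Pressing the cover's top with closed fingertips about 56 mm from its centre along y, with 12 to 20 N, drives that end's catch home; press the ends in turn, the first perhaps again after the second.
- tape_measure: Tape measure lying on the desk left of the fixture, 66 x 78 x 40 mm; origin under its centre. To be left alone.
- bottle: White squeeze bottle standing left of the fixture, 68 mm across, 197 mm tall; origin under its centre. To be left alone.
- tape_roll: Roll of packing tape lying right of the cover, 110 mm across, 48 mm high; origin under its centre. To be left alone.

How it is judged (in metres and radians):
On the way:
1. the cover rests on the raised catches, pushed up against both stop bars, and not yet pressed down at either end (both catches less than 2 mm down) (x of cover in the frame of seat between -0.003 and 0.003 m and y of cover in the frame of seat between -0.003 and 0.003 m and angle between the x axis of cover and the x axis of seat, either way round below 0.04 rad and z of cover in the frame of seat between 0.005 and 0.0085 m and angle between cover's own z axis and vertical below 0.03 rad and value of joint each of catch_left, catch_right below 0.002 m), for 0.2 s.
At the end, for the whole second after the job is handed in: The cover lies still and flat on the housing rim (underside within 1.5 mm of it, tilt under 0.015 rad), both catches at least 5.5 mm down, its edges within 3 mm of the stop bars' faces and within 0.04 rad of parallel to them (x of cover in the frame of seat between -0.003 and 0.003 m and y of cover in the frame of seat between -0.003 and 0.003 m and angle between the x axis of cover and the x axis of seat, either way round below 0.04 rad and z of cover in the frame of seat between -0.0015 and 0.0015 m and angle between cover's own z axis and vertical below 0.015 rad and value of joint each of catch_left, catch_right above 0.0055 m and linear speed of cover below 0.01 m/s); the robot touches nothing.
It fails at once if the tape measure, bottle or tape roll is moved by more than 20 mm (distance of any of tape_measure, bottle, tape_roll from where it was at the start of the episode above 0.02 m).
It also fails if it takes over 59 s, if anything falls off the work surface, if the arm or the gripper's body presses on something with over 40 N, if the wrist force passes 120 N, or if a joint passes its speed limit or range.

### The arm

A 7-joint arm with a two-finger parallel gripper is mounted at the origin on a cart in front of the work surface, level with it; the furniture and walls round the work are solid. World frame = base frame: x ahead of the robot, y to its left, z up, the work surface at z = 0. Lengths are in m, angles in degrees, forces in N, time in s.
With the tool pointing down it reaches from about 0.35 to 0.775 m from the base axis. Payload 3.1 kg.
Tool frame: the origin (TCP) lies midway between the tips of the shut fingers; the grasp point (between the pads) lies arm.grip_depth behind it (arm.grip_depth is the distance from the TCP to the grasp point, in m); z points along the fingers, y is the line along which they close (so a half turn about z gives the same grasp; the last joint's range is limited). The gripper opens to 85 mm and grips with 20 to 120 N. Pads are 22 mm wide; open, the fingers measure 114 mm over their backs; the gripper's body (76 mm by 85 mm) begins 54 mm behind the grasp point. The pads swing forward as they close: fully open they stand 13 mm farther back than shut.
Start: joints at [-75.098, 17.813, 0.802, 86.603, -0.252, 75.585, -1.558], TCP at [0.163, 0.525, 0.201] pointing down, gripper open.
Joint ranges: [-154.91, 154.91], [-16.99, 109.72], [-72.82, 74.43], [7.12, 147.25], [-82.49, 262.49], [11.32, 116.49], [-174.64, 174.64]. Speed limits (degrees/s): [159.86, 159.86, 180, 180, 180, 180, 180].

### API

Orientations are given as [roll, pitch, yaw] about the fixed x, y, z axes, in that order (R = Rz(yaw) Ry(pitch) Rx(roll)).
In Python, from cell import arm, vision gives the robot as it stands. The module is installed in compiled form; this text tells all that it offers.
- The arm moves only by the tool arm_command, never from a script. Its argument "moves" is a list of rows, each a list of 3 entries, a list of its own where there are three numbers: the shift along the tool's x, y, z in mm, then the turn about the tool's z in degrees, then the closure, from 0 (fully open) to 1 (shut). In form: [[[x, y, z], yaw, grip], ...]. A call has 1 to 20 rows; each row is the pose to reach, as a shift and turn from the pose commanded when the call began, along the tool's axes at that moment; what a row does not reach only later rows make up. A row lasts 1/10 s, in which the tool goes at most 50 mm and 8.59 degrees, less where a joint would pass 70% of its speed; a pose out of reach is approached as far as the arm can. A call with a gripper value outside its range is refused whole. The fingers move at their own pace and stop on an object; "newtons" is the grip in N (left out, the last holds). Time passes only in rows, so rows that repeat a pose let the fingers close. It gives the time, the measured TCP pose, the force, the opening and the grip force at its end, in the units of the state.
- arm.sense(): the state, without advancing time (a new reading comes with each control period).
- vision.read_camera(name): name is "scene" or "side" or "wrist"; returns the picture (480x640x3 uint8, red, green, blue); there is no depth.
- vision.calibration(name): a dict with "K" (3x3 intrinsics, pixels), "rvec" (rotation vector, rad) and "tvec" (3), from world to camera coordinates, as OpenCV has them; the wrist camera has in their place "hand_eye" (4x4, takes a point from camera to tool coordinates, whose origin is the TCP and whose axes are the flange's). Camera axes: x right, y down, z forward; pixel columns grow to the right and rows downward; lengths in m; the calibration is good to about 2 mm. A picture is of the moment at which its call begins: read the wrist's pose just before it. calibration takes no time and is no camera call.
- arm.finish_job(): hands the job in; it is judged then, once.
The state is a dict: "time_s": time; "qpos": joint angles; "qd": joint speeds; "effort": joint torques, N m; "tcp_pos": TCP position; "tool_rot": TCP orientation; "force": force on the tool from outside, world axes, zero at the start; "moment": the same for the moment, N m; "gripper_width": finger opening in m; "finger_force": force on a finger pad.
Only numpy, scipy, OpenCV 4.12 (cv2) and the standard library are available. Lean on these libraries where they do the work, as an engineer would, in place of code of your own. Each camera call takes 0.05 s, during which the arm holds its last target. There are 200 camera calls.

## Working session

There is one attempt and no reset: what is moved stays moved. The work goes in short steps, Python scripts to look and compute and a tool call to move; the robot and the scene stay as the last step left them, time stands still between calls to the robot, and variables do not carry over. Pictures are saved under pics/ and viewed, at most 10 in all, crops included, and the job is handed in when it is done.

Besides the shell and the picture viewer there is one more tool, called after "Call:" by a JSON object that holds its "name" and its "arguments". arm_command: Moves the arm, as the interface text tells. Its arguments: {"type":"object","properties":{"moves":{"type":"array","items":{"type":"array"}},"newtons":{"type":"number"}},"required":["moves"]}

```bash
mkdir -p pics; python3 - <<'E'
from cell import arm, vision
import cv2, numpy as np
s=arm.sense(); print({k:np.round(v,3).tolist() for k,v in s.items()}, arm.grip_depth)
for n in("scene","side","wrist"):
    im=vision.read_camera(n); cv2.imwrite(f"pics/{n}0.png",im[:,:,::-1]); print(n,vision.calibration(n))
E
```

```text
{'time_s': 0.0, 'qpos': [-75.095, 17.859, 0.803, 86.693, -0.253, 75.585, -1.559], 'qd': [-0.025, -0.036, -0.006, -0.093, 0.054, 0.173, -0.054], 'effort': [0.0, -37.993, 0.146, -23.059, 0.012, 0.014, 0.0], 'tcp_pos': [0.163, 0.524, 0.2], 'tool_rot': [-179.865, 0.004, 162.708], 'force': [0.059, 0.031, 0.312], 'moment': [-0.011, -0.054, 0.01], 'finger_force': 0.0, 'gripper_width': 0.085} 0.0187
scene {'K': array([[532.66242247,   0.        , 311.37004184],
       [  0.        , 532.66242247, 248.04807917],
       [  0.        ,   0.        ,   1.        ]]), 'rvec': array([ 1.07689508, -2.22138222,  1.15386004]), 'tvec': array([0.48012636, 0.21270731, 1.33634368])}
side {'K': array([[526.82028745,   0.        , 313.75023897],
       [  0.        , 526.82028745, 237.51013285],
       [  0.        ,   0.        ,   1.        ]]), 'rvec': array([ 0.61598937, -2.59534296,  1.24056134]), 'tvec': array([0.5416901 , 0.09009455, 1.53047145])}
wrist {'K': array([[350.89889132,   0.        , 321.22381009],
       [  0.        , 350.89889132, 244.00843163],
       [  0.        ,   0.        ,   1.        ]]), 'hand_eye': array([[ 3.45036976e-04, -9.56157968e-01, -2.92851194e-01,
         7.47456220e-02],
       [ 9.99999914e-01,  2.62261151e-04,  3.21917268e-04,
         4.60091699e-04],
       [-2.31000270e-04, -2.92851280e-01,  9.56157976e-01,
        -1.73734249e-01],
       [ 0.00000000e+00,  0.00000000e+00,  0.00000000e+00,
         1.00000000e+00]])}
```

View pics/scene0.png

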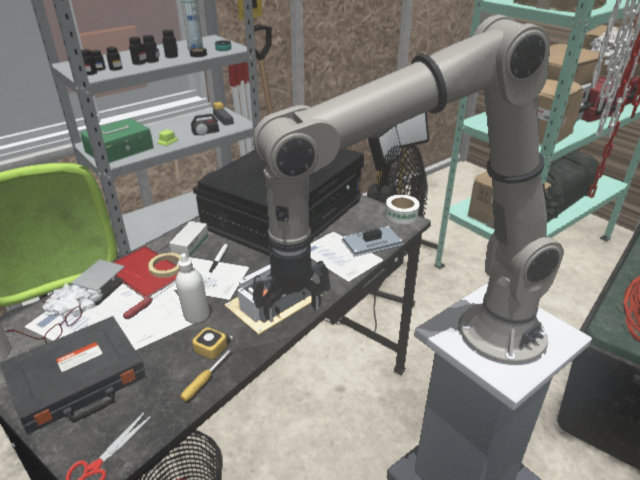

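View pics/side0.png

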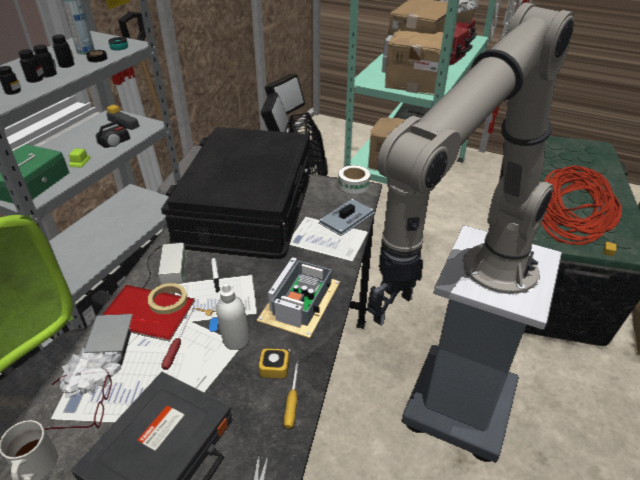

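Scene view: cover near (373,240), rib (373,235), tape roll (402,208), bottle (192,290), tape measure (210,342); the arm hides the fixture. Side view: cover (347,214), rib (348,210), open fixture (302,290), tape roll (354,178), bottle (233,320), tape measure (274,362).

```bash
cat > h.py <<'E'
from cell import arm, vision
import cv2, numpy as np
from scipy.spatial.transform import Rotation as R
def cam(name, s=None):
    "K, camera origin and rotation camera->world"
    c=vision.calibration(name)
    if name=="wrist":
        s=s or arm.sense(); Rt=R.from_euler('xyz',s['tool_rot'],degrees=True).as_matrix(); H=c['hand_eye']
        return c['K'],Rt@H[:3,3]+s['tcp_pos'],Rt@H[:3,:3]
    r=cv2.Rodrigues(c['rvec'])[0]; return c['K'],-r.T@c['tvec'],r.T
def ray(C,px):
    d=C[2]@np.linalg.inv(C[0])@np.array([*px,1.]); return C[1],d/np.linalg.norm(d)
def plane(C,px,z):
    o,d=ray(C,px); return o+d*(z-o[2])/d[2]
def tri(obs):
    A=0;b=0
    for C,p in obs:
        o,d=ray(C,p); P=np.eye(3)-np.outer(d,d); A=A+P; b=b+P@o
    return np.linalg.solve(A,b)
def proj(C,X):
    p=C[0]@C[2].T@(np.array(X)-C[1]); return p[:2]/p[2]
def snap(name,fn):
    s=arm.sense(); im=vision.read_camera(name)[:,:,::-1].copy(); cv2.imwrite('pics/'+fn,im); return im,cam(name,s)
E
python3 - <<'E'
from h import *
a,b=cam("scene"),cam("side")
np.set_printoptions(precision=3,suppress=True)
print("rib",tri([(a,(373,235)),(b,(348,211))]))
print("roll",tri([(a,(402,203)),(b,(354,174))]))
for n,p,z in(("fixture rim c",(302,287),.07),("cover",(347,214),.016),("measure",(274,362),.02),("bottle",(233,343),.0)): print(n,plane(b,p,z))
for n,p in (("deskR",(385,182)),("deskF",(360,300)),("suit near",(290,255)),("suit",(168,215))): print(n,plane(b,p,0))
for q in [(.16,.525),(.3,.4)]: print(cam("wrist")[1])
r=R.from_euler('xyz',arm.sense()['tool_rot'],degrees=True).as_matrix();print(r)
E
```

```text
rib [ 0.492 -0.017  0.034]
roll [ 0.553 -0.205  0.052]
fixture rim c [0.445 0.39  0.07 ]
cover [ 0.498 -0.024  0.016]
measure [0.411 0.598 0.02 ]
bottle [0.54  0.581 0.   ]
deskR [ 0.463 -0.283  0.   ]
deskF [0.315 0.3   0.   ]
suit near [0.574 0.222 0.   ]
suit [1.03  0.225 0.   ]
[0.092 0.548 0.373]
[0.092 0.548 0.373]
[[-0.955  0.297 -0.001]
 [ 0.297  0.955 -0.002]
 [-0.    -0.002 -1.   ]]
```

Call:
{"name": "arm_command", "arguments": {"moves": [[[-50,-6,-40],0,0],[[-399,-46,-60],0,0],[[-399,-46,-60],0,0],[[-399,-46,-60],0,0],[[-399,-46,-60],0,0],[[-399,-46,-60],0,0],[[-399,-46,-60],0,0],[[-399,-46,-60],0,0],[[-399,-46,-60],0,0],[[-399,-46,-60],0,0],[[-399,-46,-60],0,0],[[-399,-46,-60],0,0]]}}

```text
time_s: 1.35
tcp_pos: [0.5282, 0.3652, 0.2605]
tool_rot: [180.0, -0.1, 163.0]
force: [0.3, 0.8, -0.1]
gripper_width: 0.0856
finger_force: 0.0
```

```bash
python3 - <<'E'
from h import *
im,C=snap("wrist","w1.png"); s=arm.sense(); print(s['time_s'],s['tcp_pos'],s['tool_rot'],s['qpos'])
np.savez("w1.npz",K=C[0],o=C[1],r=C[2])
print(proj(C,(.445,.39,.06)))
E
```

```text
1.4 [0.5283271  0.36502686 0.26067811] [ 1.79952140e+02 -1.05529729e-01  1.62966135e+02] [-42.71041905  28.37599345  11.40535375  63.46247586  -5.50559373
  88.67483381  40.45125797]
[319.90283594 124.56974708]
```

View pics/w1.png

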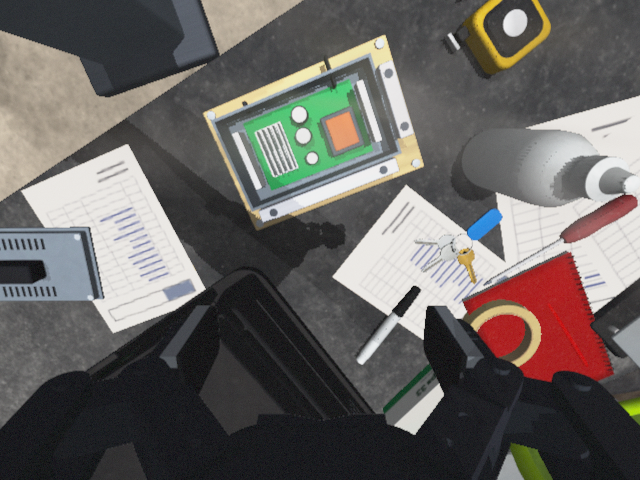

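Wrist view: open housing centred near (315,135), its long side tilted about -17° in the image; aluminium bars at (395,100) (left bar) and (340,195) (back bar); the cover's left end at (45,265) with rib (20,272); bottle (540,170) is clear of the arm.

Call:
{"name": "arm_command", "arguments": {"moves": [[[30,-70,30],0,0],[[30,-70,30],0,0],[[30,-70,30],0,0],[[30,-70,30],0,0]]}}

```text
time_s: 1.8
tcp_pos: [0.4797, 0.3057, 0.231]
tool_rot: [179.9, -0.0, 162.8]
force: [0.6, 0.0, -0.1]
gripper_width: 0.0854
finger_force: 0.0
```

```bash
python3 - <<'E'
from h import *
im,C=snap("wrist","w2.png"); np.savez("w2.npz",K=C[0],o=C[1],r=C[2])
a=cv2.imread("pics/w1.png")[25:245,190:440]
u,v=proj(C,(.445,.39,.06)).astype(int); print(u,v)
x0,y0=max(u-130,0),max(v-115,0); b=im[y0:y0+230,x0:x0+266]; print(x0,y0)
cv2.imwrite("pics/c1.png",np.vstack([cv2.resize(p,(798,int(p.shape[0]*798/p.shape[1])),interpolation=cv2.INTER_CUBIC)[:,:] for p in (a,)])[:600])
cv2.imwrite("pics/c2.png",cv2.resize(b,None,fx=3,fy=3,interpolation=cv2.INTER_CUBIC)[:600])
E
```

```text
394 155
264 40
```

View pics/c2.png

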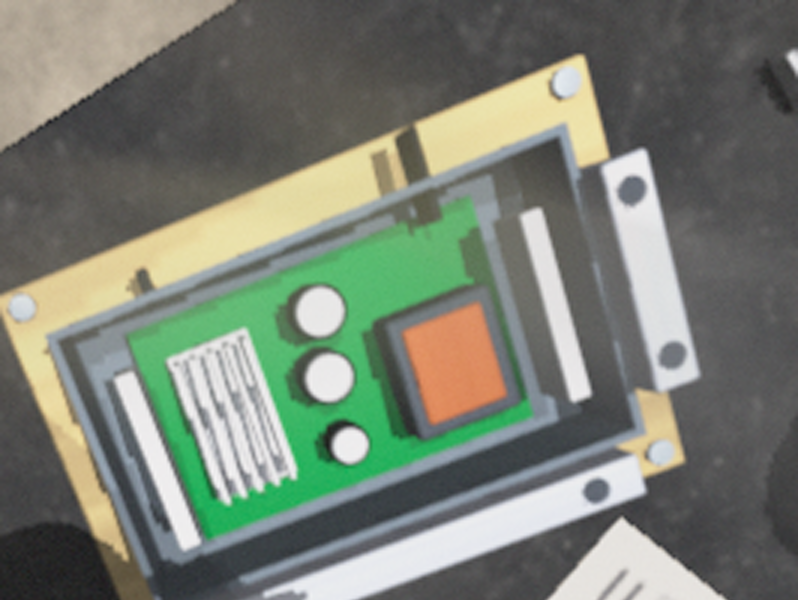

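Close view of the fixture (2 views): white catches at crop (558,305) and (158,460), i.e. image about (450,142) and (317,193); left bar's white top at crop (650,270), back bar's at (450,530), partly under the finger.

```bash
python3 - <<'E'
from h import *
np.set_printoptions(precision=4,suppress=True)
out={}
for n in("w1","w2"):
    im=cv2.imread(f"pics/{n}.png"); d=np.load(n+".npz"); C=(d['K'],d['o'],d['r'])
    hsv=cv2.cvtColor(im,cv2.COLOR_BGR2HSV); m=((hsv[...,2]>185)&(hsv[...,1]<40)).astype(np.uint8)
    k,lab,st,ce=cv2.connectedComponentsWithStats(m)
    c0=proj(C,(.445,.39,.06))
    for i in range(1,k):
        if 120<st[i,4]<4000 and np.linalg.norm(ce[i]-c0)<150:
            cn=max(cv2.findContours((lab==i).astype(np.uint8),cv2.RETR_EXTERNAL,cv2.CHAIN_APPROX_NONE)[0],key=len)
            r=cv2.minAreaRect(cn); print(n,i,st[i,4],"rect",np.round(r[0],1),np.round(r[1],1),round(r[2],1), "world.067",plane(C,r[0],.067)[:2], [np.round(plane(C,p,.076)[:2],4).tolist() for p in cv2.boxPoints(r)])
E
```

```text
w1 5 128 rect [234.3  15.6] [20.4 28.5] 19.4 world.067 [0.3322 0.3429] [[0.3388, 0.3288], [0.3219, 0.3445], [0.3317, 0.3589], [0.3489, 0.3434]]
w1 83 263 rect [299.5  83.4] [  2.7 124.2] 66.9 world.067 [0.4037 0.3822] [[0.4081, 0.3234], [0.3997, 0.4388], [0.402, 0.4391], [0.4105, 0.3236]]
w1 84 1004 rect [396.3  98.9] [78.1 14.9] 72.9 world.067 [0.4444 0.4679] [[0.4103, 0.4565], [0.4106, 0.4699], [0.481, 0.4758], [0.4809, 0.4617]]
w1 86 440 rect [369.2 110.6] [63.9  7. ] 71.6 world.067 [0.447 0.44 ] [[0.4188, 0.4332], [0.4188, 0.4396], [0.477, 0.4445], [0.4771, 0.4378]]
w1 94 180 rect [299. 114.] [14.1 14.1] 45.0 world.067 [0.4298 0.3732] [[0.4277, 0.3643], [0.422, 0.3763], [0.4333, 0.3827], [0.4391, 0.3707]]
w1 113 727 rect [276.1 149.3] [50.3 27.9] 68.2 world.067 [0.4549 0.3407] [[0.4325, 0.3267], [0.4308, 0.3538], [0.4781, 0.3573], [0.4802, 0.3292]]
w1 116 174 rect [302.8 135.2] [14.1 13.4] 45.0 world.067 [0.4499 0.3706] [[0.4471, 0.362], [0.4414, 0.3735], [0.4531, 0.38], [0.4588, 0.3684]]
w1 118 383 rect [246.5 160.3] [61.   6.3] 66.4 world.067 [0.4563 0.3082] [[0.4282, 0.305], [
[... 509 characters left out ...]
5 143.5] [15. 15.] 90.0 world.067 [0.4277 0.3703] [[0.419, 0.3644], [0.423, 0.3772], [0.4356, 0.374], [0.4315, 0.361]]
w2 144 1077 rect [341.3 178.4] [52.7 28.4] 69.4 world.067 [0.4504 0.3356] [[0.4262, 0.3207], [0.4249, 0.3463], [0.4732, 0.3506], [0.475, 0.3239]]
w2 152 185 rect [373.4 165.3] [14.3 14.8] 63.4 world.067 [0.4477 0.3679] [[0.4413, 0.3589], [0.4392, 0.3719], [0.452, 0.3747], [0.4542, 0.3616]]
w2 154 433 rect [316.1 193.2] [62.   6.9] 68.4 world.067 [0.4568 0.3084] [[0.4274, 0.3037], [0.427, 0.31], [0.485, 0.3145], [0.4855, 0.3078]]
w2 176 1565 rect [415.9 220. ] [ 13.4 132.3] 69.6 world.067 [0.5111 0.3945] [[0.5062, 0.3292], [0.4974, 0.4523], [0.5104, 0.4545], [0.5199, 0.3301]]
```

Fixture found (consistent from both views and catches, bars): centre (0.452, 0.374), yaw 4.15°. Now to the cover.

Call:
{"name": "arm_command", "arguments": {"moves": [[[-17,-48,-29],8,0],[[-34,-96,-29],16,0],[[-51,-144,-29],24,0],[[-68,-192,-29],32,0],[[-85,-240,-29],40,0],[[-102,-288,-29],48,0],[[-119,-336,-29],56,0],[[-135,-383,-29],64,0],[[-135,-383,-29],69,0],[[-135,-383,-29],69,0],[[-135,-383,-29],69,0]]}}

```text
time_s: 2.95
tcp_pos: [0.498, -0.099, 0.2603]
tool_rot: [179.9, -0.0, 94.0]
force: [-0.2, 0.5, -0.1]
gripper_width: 0.0856
finger_force: 0.0
```

```bash
python3 - <<'E'
from h import *
im,C=snap("wrist","w3.png"); np.savez("w3.npz",K=C[0],o=C[1],r=C[2]); s=arm.sense(); print(s['tcp_pos'],s['tool_rot'],s['qpos'])
E
```

```text
[ 0.49786239 -0.098182    0.2600463 ] [ 1.79914190e+02 -5.51078698e-02  9.40711861e+01] [-18.9278657   12.28053562  34.7345821   87.70656531  -7.10811754
  82.14787082  20.22769438]
```

View pics/w3.png

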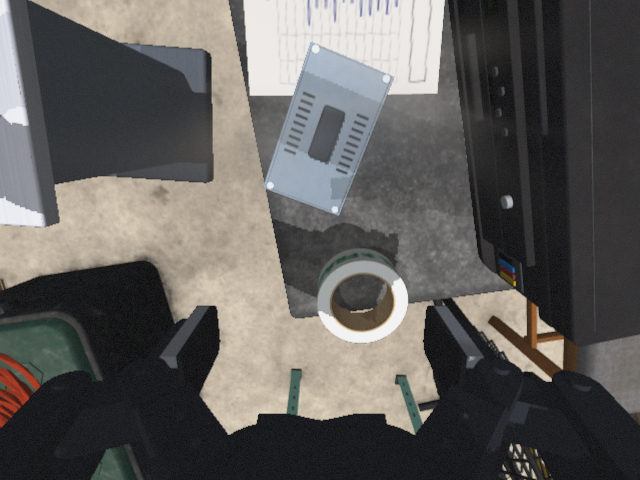

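Call:
{"name": "arm_command", "arguments": {"moves": [[[20,50,30],0,0],[[20,50,30],0,0],[[20,50,30],0,0],[[20,50,30],0,0]]}}

```text
time_s: 3.4
tcp_pos: [0.5448, -0.077, 0.2297]
tool_rot: [-179.9, 0.0, 93.9]
force: [-0.1, -0.0, 0.5]
gripper_width: 0.0855
finger_force: 0.0
```

```bash
python3 - <<'E'
from h import *
np.set_printoptions(precision=4,suppress=True)
im,C=snap("wrist","w4.png"); np.savez("w4.npz",K=C[0],o=C[1],r=C[2])
for n in("w3","w4"):
    im=cv2.imread(f"pics/{n}.png"); d=np.load(n+".npz"); C=(d['K'],d['o'],d['r'])
    hsv=cv2.cvtColor(im,cv2.COLOR_BGR2HSV)
    c0=proj(C,(.495,-.02,.02)); print(n,"c0",c0, hsv[int(c0[1])+0,int(c0[0])+25])
    b=((hsv[...,2]<45)).astype(np.uint8); g=((hsv[...,0]>95)&(hsv[...,0]<125)&(hsv[...,1]>25)&(hsv[...,1]<120)&(hsv[...,2]>70)&(hsv[...,2]<225)).astype(np.uint8)
    for nm,m,z in(("dark",b,.042),("grey",g,.016)):
        k,lab,st,ce=cv2.connectedComponentsWithStats(m)
        for i in range(1,k):
            if st[i,4]>700 and np.linalg.norm(ce[i]-c0)<60:
                cn=max(cv2.findContours((lab==i).astype(np.uint8),cv2.RETR_EXTERNAL,cv2.CHAIN_APPROX_NONE)[0],key=len)
                r=cv2.minAreaRect(cn); print(nm,st[i],"rect",np.round(r[0],1),np.round(r[1],1),round(r[2],1),plane(C,r[0],z), [np.round(plane(C,p,z)[:2],4).tolist() for p in cv2.boxPoints(r)])
E
```

```text
w3 c0 [322.8992 133.1367] [106  37 159]
grey [  264    42   126   174 11394] rect [325.8 129.2] [ 89.2 153.5] 20.2 [ 0.498  -0.0155  0.016 ] [[0.4218, -0.0848], [0.4753, 0.0711], [0.5677, 0.0478], [0.5241, -0.1151]]
w4 c0 [277.9847 151.2334] [104  38 156]
grey [  219    55   134   182 13108] rect [282.5 146.1] [ 96.5 160.4] 18.9 [ 0.4992 -0.0145  0.016 ] [[0.4216, -0.0849], [0.4766, 0.0715], [0.5695, 0.0493], [0.5253, -0.1142]]
```

Wrist view over the cover: cover tilted ~20° in the image, four white screws at (315,48), (387,78), (335,210), (269,186), dark rib at (326,134); tape roll at (362,300), table's edge left of the cover.

```bash
python3 - <<'E'
from h import *
np.set_printoptions(precision=4,suppress=True)
res={}
for n in("w3","w4"):
    im=cv2.imread(f"pics/{n}.png"); d=np.load(n+".npz"); C=(d['K'],d['o'],d['r'])
    hsv=cv2.cvtColor(im,cv2.COLOR_BGR2HSV); z=.017
    S=[]
    for p in [(315,48),(387,78),(335,210),(269,186)]:
        d3=np.load("w3.npz"); q=proj(C,plane((d3['K'],d3['o'],d3['r']),p,z)).astype(int)
        w=im[q[1]-9:q[1]+10,q[0]-9:q[0]+10].min(2).astype(float); yy,xx=np.mgrid[-9:10,-9:10]
        m=((w>205)).astype(np.uint8)
        k,lab,st,ce=cv2.connectedComponentsWithStats(m); 
        i=1+np.argmin([np.hypot(*(ce[j]-9)) + (0 if st[j,4]>15 else 50) for j in range(1,k)]); S.append(ce[i]-9+q); print(n,q,st[i,4],S[-1],plane(C,S[-1],z)[:2])
    c=proj(C,(.499,-.015,.03)).astype(int); x0,y0=c-45
    v=hsv[y0:y0+90,x0:x0+90,2]; m=(v<85).astype(np.uint8)
    k,lab,st,ce=cv2.connectedComponentsWithStats(m); i=1+st[1:,4].argmax()
    cn=max(cv2.findContours((lab==i).astype(np.uint8),cv2.RETR_EXTERNAL,cv2.CHAIN_APPROX_NONE)[0],key=len)
    r=cv2.minAreaRect(cn); r=((r[0][0]+x0,r[0][1]+y0),r[1],r[2]); print("rib",st[i],r,plane(C,r[0],.042)[:2],[np.round(plane(C,p,.042)[:2],4).tolist() for p in cv2.boxPoints(r)])
    res[n]=(C,S,r[0])
a,b=res["w3"],res["w4"]
for p,q in zip(a[1],b[1]): print("tri",tri([(a[0],p),(b[0],q)]))
P=np.array([tri([(a[0],p),(b[0],q)]) for p,q in zip(a[1],b[1])]); print("mean",P.mean(0)); e=(P[0]+P[1]-P[2]-P[3])[:2]; print("y-axis dir deg",np.degrees(np.arctan2(e[1],e[0])))
print("rib tri",tri([(a[0],a[2]),(b[0],b[2])]))
E
```

```text
w3 [315  48] 174 [314.7701  44.1724] [0.48  0.069]
w3 [387  78] 183 [389.7923  75.9454] [0.5632 0.0441]
w3 [335 210] 28 [334.5    209.2143] [ 0.5152 -0.1063]
w3 [269 186] 35 [269.8857 184.9429] [ 0.4367 -0.0826]
rib [56 30  7 20 43] ((np.float64(340.5341453552246), np.float64(122.50731658935547)), (3.771523952484131, 19.62589454650879), 12.094757080078125) [ 0.5127 -0.0082] [[0.5094, -0.0177], [0.5121, 0.0017], [0.516, 0.0012], [0.5133, -0.0183]]
w4 [266  61] 45 [266.9333  62.5556] [0.481  0.0644]
w4 [344  92] 35 [343.4286  93.7714] [0.5593 0.041 ]
w4 [294 231] 13 [294. 230.] [ 0.5156 -0.1056]
w4 [223 206] 31 [224.2581 205.6452] [ 0.4367 -0.0829]
rib [ 26  51  32  31 235] ((np.float64(276.50000381469727), np.float64(164.0)), (24.981992721557617, 32.57145690917969), 18.434947967529297) [ 0.4965 -0.0315] [[0.4796, -0.0441], [0.4893, -0.0131], [0.5131, -0.0191], [0.5039, -0.0504]]
tri [0.4811 0.0653 0.0239]
tri [0.5573 0.0375 0.0535]
tri [ 0.5154 -0.1071  0.0123]
tri [ 0.4368 -0.0826  0.0176]
mean [ 0.4976 -0.0217  0.0268]
y-axis dir deg 73.59682563669737
rib tri [ 0.509  -0.0172  0.1687]
```

```bash
python3 - <<'E'
from h import *
np.set_printoptions(precision=4,suppress=True)
o=[]
for n,c in(("w3",(326,134)),("w4",(281,152))):
    im=cv2.imread(f"pics/{n}.png"); d=np.load(n+".npz"); C=(d['K'],d['o'],d['r'])
    x0,y0=c[0]-40,c[1]-45; v=im[y0:y0+90,x0:x0+80].max(2)
    print(v[45,20:60:2])
    m=cv2.morphologyEx((v<115).astype(np.uint8),cv2.MORPH_OPEN,np.ones((9,9)))
    k,lab,st,ce=cv2.connectedComponentsWithStats(m); i=1+st[1:,4].argmax()
    cn=max(cv2.findContours((lab==i).astype(np.uint8),cv2.RETR_EXTERNAL,cv2.CHAIN_APPROX_NONE)[0],key=len)
    r=cv2.minAreaRect(cn); B=cv2.boxPoints(r)+[x0,y0]; B=B[np.argsort(B[:,1])]; o.append((C,B))
    print(n,st[i],r[1:],B, [plane(C,p,.042)[:2] for p in B], plane(C,B.mean(0),.042))
for p,q in zip(o[0][1],o[1][1]): print(tri([(o[0][0],p),(o[1][0],q)]))
E
```

```text
[156 161 160 161 105  94  94  94  94  94  92  92  92  91  90  84 114 155
 154 160]
w3 [  24   18   34   55 1217] ((23.40085792541504, 55.02363586425781), 18.434947967529297) [[323.9 104.3]
 [346.1 111.7]
 [306.5 156.5]
 [328.7 163.9]] [array([0.4939, 0.0084]), array([0.5176, 0.0028]), array([ 0.4788, -0.0456]), array([ 0.5035, -0.0517])] [ 0.4986 -0.0209  0.042 ]
[178 179 181 110  98  99  98  94  97  91  94  94  94  95  93  86  86 116
 150 156]
w4 [  21   18   38   57 1479] ((27.783184051513672, 56.40334701538086), 17.592424392700195) [[276.2016 122.2103]
 [302.6854 130.6076]
 [259.1541 175.9757]
 [285.6378 184.373 ]] [array([0.495 , 0.0083]), array([0.5211, 0.0023]), array([ 0.4793, -0.0446]), array([ 0.5065, -0.0513])] [ 0.5006 -0.0207  0.042 ]
[0.494  0.0087 0.0351]
[0.5195 0.0034 0.0196]
[ 0.4785 -0.0456  0.0367]
[ 0.5043 -0.0536  0.0214]
```

Call:
{"name": "arm_command", "arguments": {"moves": [[[25,-18,20],8,0],[[50,-35,50],16,0],[[59,-42,90],20.6,0],[[59,-42,130],20.6,0],[[59,-42,165],20.6,0],[[59,-42,190],20.6,0],[[59,-42,205],20.6,0],[[59,-42,210],20.6,0],[[59,-42,211],20.6,0],[[59,-42,211],20.6,0]]}}

```text
time_s: 4.45
tcp_pos: [0.5003, -0.022, 0.02]
tool_rot: [179.9, -0.1, 73.1]
force: [0.5, 0.2, 0.2]
gripper_width: 0.0854
finger_force: 0.0
```

```bash
python3 - <<'E'
from h import *
im,C=snap("wrist","w5.png"); s=arm.sense(); print(s['tcp_pos'],s['tool_rot'])
E
```

```text
[ 0.50045039 -0.02193114  0.02000584] [ 1.79850904e+02 -6.32685116e-02  7.31010316e+01]
```

View pics/w5.png

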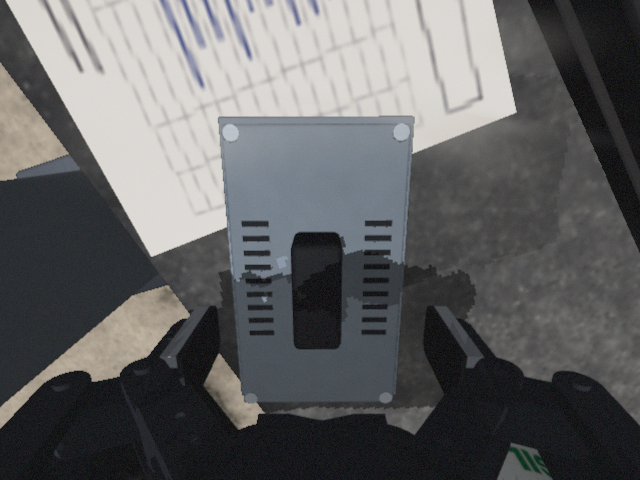

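View: cover square between the open fingers, rib at (317,290), screws at (230,132), (402,132), (251,398), (386,398). Closing now.

Call:
{"name": "arm_command", "arguments": {"moves": [[[0,0,0],0,1],[[0,0,0],0,1],[[0,0,0],0,1],[[0,0,0],0,1],[[0,0,0],0,1],[[0,0,0],0,1],[[0,0,0],0,1],[[0,0,0],0,1]], "newtons": 60}}

```text
time_s: 5.3
tcp_pos: [0.4992, -0.0217, 0.0186]
tool_rot: [-180.0, 0.0, 73.1]
force: [0.0, 0.6, -0.2]
gripper_width: 0.0001
finger_force: 0.0
```

```bash
cat > inhand.py <<'E'
from h import *
import sys
np.set_printoptions(precision=4,suppress=True)
im,C=snap("wrist",sys.argv[1]); s=arm.sense(); Rt=R.from_euler('xyz',s['tool_rot'],degrees=True).as_matrix()
z=float(sys.argv[2]); P=[]
for p in eval(sys.argv[3]):
    x,y=p; w=im[y-11:y+12,x-11:x+12].min(2).astype(np.uint8); t,m=cv2.threshold(w,0,1,cv2.THRESH_OTSU)
    k,lab,st,ce=cv2.connectedComponentsWithStats(m); i=1+st[1:,4].argmax(); q=ce[i]+[x-11,y-11]; P.append(plane(C,q,z)); print(st[i,4],t,q,Rt.T@(P[-1]-s['tcp_pos']))
P=np.array(P); print("tcp",s['tcp_pos'],s['tool_rot'],"time",s['time_s'])
if len(P)==4:
    c=P.mean(0); e=P[0]+P[1]-P[2]-P[3]; print("centre",c,"in tool",Rt.T@(c-s['tcp_pos']),"long axis deg",np.degrees(np.arctan2(e[1],e[0])))
E
python3 inhand.py w6.png .016 "[(230,132),(402,132),(251,398),(386,398)]"
```

```text
226 162.0 [231.9027 132.1327] [ 0.0772 -0.0428  0.0026]
226 150.0 [404.3319 131.2566] [0.0777 0.0397 0.0026]
310 21.0 [249.5742 397.1935] [-0.076  -0.0434  0.0026]
351 20.0 [386.5328 397.1197] [-0.0759  0.0397  0.0026]
tcp [ 0.4993 -0.0217  0.0186] [-179.9983   -0.0011   73.1126] time 5.35
centre [ 0.4979 -0.0205  0.016 ] in tool [ 0.0007 -0.0017  0.0026] long axis deg 72.9732078552238
```

View pics/w6.png

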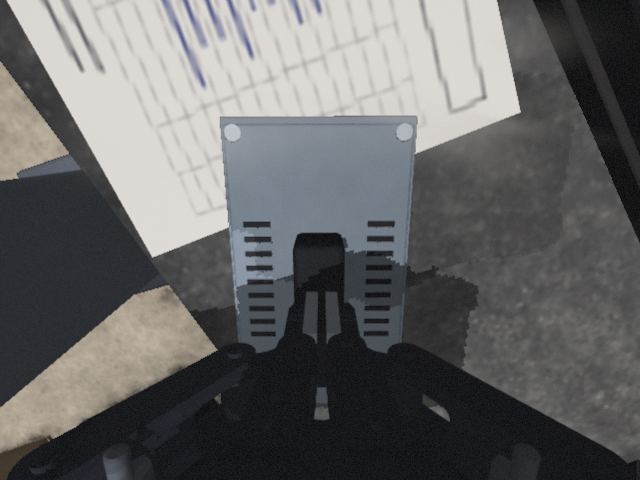

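Call:
{"name": "arm_command", "arguments": {"moves": [[[0,0,-10],0,1],[[0,0,-20],0,1],[[0,0,-30],0,1],[[0,0,-30],0,1]]}}

```text
time_s: 5.75
tcp_pos: [0.5013, -0.0218, 0.0508]
tool_rot: [179.8, -0.1, 73.1]
force: [1.3, -0.8, -0.1]
gripper_width: -0.0004
finger_force: 0.0
```

```bash
python3 inhand.py w7.png .016 "[(232,132),(404,132)]"; python3 - <<'E'
import cv2,numpy as np
a=cv2.imread("pics/w6.png");b=cv2.imread("pics/w7.png"); f=lambda p:cv2.resize(p[220:370,240:400],None,fx=2.5,fy=2.5,interpolation=cv2.INTER_CUBIC)
cv2.imwrite("pics/c7.png",np.clip(np.hstack([f(a),f(b)])*1.8,0,255).astype(np.uint8))
E
```

```text
253 176.0 [226.0198 132.3557] [ 0.0776 -0.053   0.0339]
383 173.0 [407.1671 132.1567] [0.0777 0.0496 0.0341]
tcp [ 0.5005 -0.0217  0.0499] [179.844   -0.0685  73.1202] time 5.8
```

View pics/c7.png

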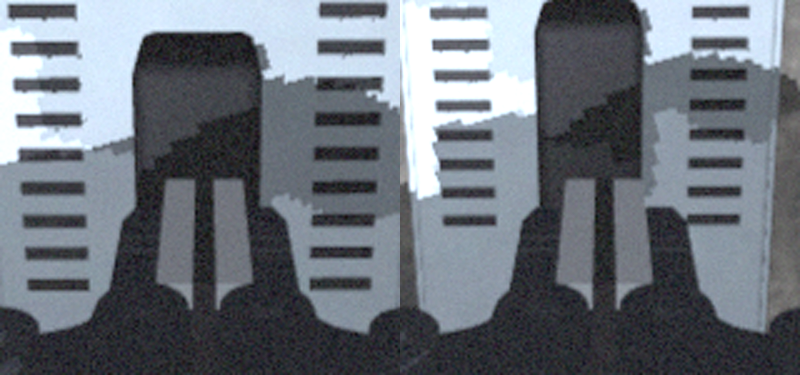

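The fingers shut above the rib: the cover stayed on the desk (left/right crops show the same shut fingers at (320,292), rib untouched at (318,270)). From the pictures the real fingertips stand about 30 mm behind the stated TCP. I will check by touching the rib's top with the shut fingers.

Call:
{"name": "arm_command", "arguments": {"moves": [[[0,0,20],0,1],[[0,0,33],0,1],[[0,0,38],0,1],[[0,0,38],0,1]]}}

```text
time_s: 6.2
tcp_pos: [0.4985, -0.0217, 0.0105]
tool_rot: [-179.9, 0.0, 73.1]
force: [-1.9, 1.6, 2.2]
gripper_width: -0.0
finger_force: 1.5
```

Call:
{"name": "arm_command", "arguments": {"moves": [[[0,0,1],0,1],[[0,0,2],0,1],[[0,0,2],0,1]]}}

```text
time_s: 6.5
tcp_pos: [0.4986, -0.0217, 0.0104]
tool_rot: [-179.9, -0.1, 73.1]
force: [-6.6, 0.4, 17.8]
gripper_width: 0.0001
finger_force: 8.6
```

Contact at TCP z 0.0104 with the rib top at 0.042: true fingertips are 31.6 mm behind the stated TCP. Regrasp lower accordingly.

Call:
{"name": "arm_command", "arguments": {"moves": [[[0,0,-20],0,0.5],[[0,-1,-35],0,0],[[0,-1,-35],0,0],[[0,-1,-35],0,0],[[0,-1,-35],0,0],[[0,-1,-35],0,0],[[0,-1,-10],0,0],[[0,-1,10],0,0],[[0,-1,20],0,0],[[0,-1,20],0,0],[[0,-1,20],0,1],[[0,-1,20],0,1],[[0,-1,20],0,1],[[0,-1,20],0,1],[[0,-1,20],0,1],[[0,-1,20],0,1],[[0,-1,20],0,1]], "newtons": 60}}

```text
time_s: 8.2
tcp_pos: [0.4991, -0.0214, -0.0106]
tool_rot: [179.9, -0.0, 73.1]
force: [-1.3, 0.1, 5.2]
gripper_width: 0.0226
finger_force: 61.9
```

```bash
python3 inhand.py w8.png .016 "[(230,132),(404,132)]"
```

```text
135 159.0 [222.2    132.0889] [ 0.0769 -0.0395 -0.0266]
14 143.0 [414.6429 132.    ] [ 0.077   0.0374 -0.0265]
tcp [ 0.4991 -0.0214 -0.0106] [179.9167  -0.0436  73.113 ] time 8.25
```

Call:
{"name": "arm_command", "arguments": {"moves": [[[0,0,-10],0,1],[[0,0,-40],0,1],[[0,0,-75],0,1],[[20,-20,-100],-2,1],[[55,-40,-105],-4,1],[[95,-60,-105],-6,1],[[135,-80,-105],-9,1],[[175,-95,-105],-12,1],[[215,-110,-105],-15,1],[[255,-130,-105],-18,1],[[295,-145,-105],-20,1],[[330,-158,-105],-21,1],[[352,-166,-105],-21,1],[[352,-166,-105],-21,1],[[352,-166,-105],-21,1]]}}

```text
time_s: 9.75
tcp_pos: [0.4409, 0.363, 0.0929]
tool_rot: [-179.9, 0.1, 94.2]
force: [0.2, -0.3, -2.9]
gripper_width: 0.0231
finger_force: 60.8
```

```bash
python3 - <<'E'
from h import *
np.set_printoptions(precision=4,suppress=True)
im,C=snap("wrist","w9.png"); s=arm.sense(); print(s['tcp_pos'],s['tool_rot'],s['force'],s['gripper_width'],s['finger_force'],s['qpos'])
E
```

```text
[0.4416 0.3618 0.0931] [-179.9451    0.1482   94.0498] [ 0.8759 -0.3642 -3.0056] 0.023201604142143176 60.80143690109253 [-56.7881  25.793   21.6682  92.8324 -10.2381  63.4796 -28.4238]
```

View pics/w9.png

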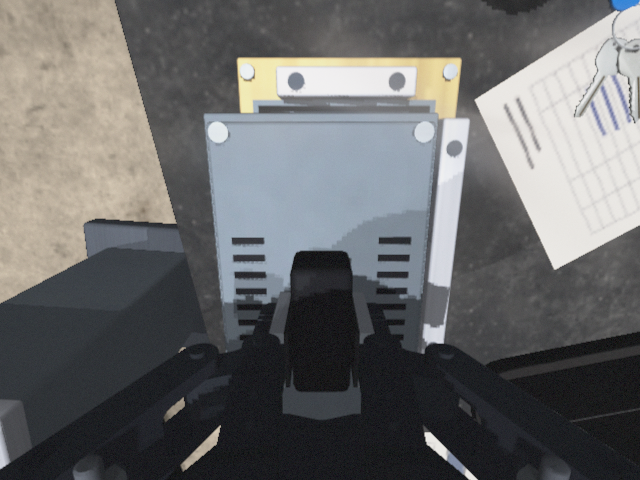

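Cover held square above the fixture: back bar at (450,230), left bar top at (345,82), cover corners' screws at (218,132), (424,132); about 10 mm free to both bars. Lower it.

Call:
{"name": "arm_command", "arguments": {"moves": [[[0,0,12],0,1],[[0,0,24],0,1],[[0,0,32],0,1],[[0,0,34],0,1],[[0,0,35],0,1],[[0,0,35],0,1]]}}

```text
time_s: 10.4
tcp_pos: [0.4419, 0.3637, 0.0587]
tool_rot: [180.0, -0.0, 94.1]
force: [-0.4, 0.3, -1.7]
gripper_width: 0.023
finger_force: 60.8
```

Call:
{"name": "arm_command", "arguments": {"moves": [[[0,0,1],0,1],[[0,2,1],0,1],[[0,4,1],0,1],[[0,6,1],0,1],[[0,7,1],0,1],[[0,8,1],0,1],[[0,8,1],0,1]]}}

```text
time_s: 11.1
tcp_pos: [0.4499, 0.3642, 0.0576]
tool_rot: [180.0, -0.0, 94.1]
force: [1.1, -0.2, -2.8]
gripper_width: 0.0227
finger_force: 60.8
```

Call:
{"name": "arm_command", "arguments": {"moves": [[[0,1,0],0,1],[[0,2,0],0,1],[[0,3,0],0,1],[[0,3,0],0,1]]}}

```text
time_s: 11.5
tcp_pos: [0.4529, 0.3644, 0.0576]
tool_rot: [180.0, -0.0, 94.1]
force: [0.6, -0.1, -2.9]
gripper_width: 0.0227
finger_force: 60.8
```

Call:
{"name": "arm_command", "arguments": {"moves": [[[0,1,0],0,1],[[0,1.5,0],0,1],[[0,1.5,0],0,1]]}}

```text
time_s: 11.8
tcp_pos: [0.453, 0.3645, 0.0574]
tool_rot: [-179.9, 0.0, 94.1]
force: [-2.3, -0.2, -1.0]
gripper_width: 0.0228
finger_force: 61.1
```

Contact with the back bar (x stopped at 0.453). Now along y.

Call:
{"name": "arm_command", "arguments": {"moves": [[[2,0,0],0,1],[[4,0,0],0,1],[[6,0,0],0,1],[[7,0,0],0,1],[[8,0,0],0,1],[[9,0,0],0,1],[[9,0,0],0,1]]}}

```text
time_s: 12.5
tcp_pos: [0.4524, 0.373, 0.0569]
tool_rot: [-179.9, 0.1, 94.1]
force: [-4.4, -2.5, -3.2]
gripper_width: 0.0231
finger_force: 60.7
```

Call:
{"name": "arm_command", "arguments": {"moves": [[[1,0,0],0,1],[[2,0,0],0,1],[[2,0,0],0,1]]}}

```text
time_s: 12.8
tcp_pos: [0.4524, 0.3737, 0.0569]
tool_rot: [-179.8, 0.2, 94.1]
force: [-4.7, -5.8, -1.5]
gripper_width: 0.023
finger_force: 61.0
```

Call:
{"name": "arm_command", "arguments": {"moves": [[[0,0,0],0,0.6],[[0,0,0],0,0.5],[[0,0,0],0,0.4],[[0,0,0],0,0.3],[[0,0,0],0,0.3],[[0,0,-10],0,0.3],[[0,0,-30],0,0.3],[[0,0,-60],0,0.3],[[0,0,-60],0,0.3],[[0,0,-60],0,0.3]]}}

```text
time_s: 13.8
tcp_pos: [0.4542, 0.3761, 0.119]
tool_rot: [179.9, -0.1, 94.1]
force: [-0.0, 0.3, -0.5]
gripper_width: 0.0597
finger_force: 0.0
```

```bash
python3 inhand.py w10.png .083 "[]"; python3 - <<'E'
from h import *
np.set_printoptions(precision=4,suppress=True)
im=cv2.imread("pics/w10.png"); C=cam("wrist")
c=np.array((.4518,.3742)); t=np.radians(4.15); F=np.array([[np.cos(t),-np.sin(t)],[np.sin(t),np.cos(t)]])
for X in [(-.041,.0765),(.041,.0765),(-.041,-.0765),(.041,-.0765)]:
    q=proj(C,(*(c+F@X),.083)); x,y=q.astype(int); print(q,end=' ')
    if not(12<y<465): print(); continue
    w=im[y-12:y+13,x-12:x+13].min(2); _,m=cv2.threshold(w,0,1,cv2.THRESH_OTSU); k,lab,st,ce=cv2.connectedComponentsWithStats(m)
    i=1+st[1:,4].argmax(); p=ce[i]+[x-12,y-12]; print(_,st[i,4],p,"fixture xy",F.T@(plane(C,p,.083)[:2]-c))
E
```

```text
tcp [0.4533 0.3755 0.1178] [179.9971  -0.0164  94.1155] time 13.85
[245.9138 136.3686] 196.0 157 [244.9172 137.6688] fixture xy [-0.0416  0.0758]
[390.2483 136.3296] 186.0 159 [388.5723 137.2956] fixture xy [0.0401 0.076 ]
[259.7845 366.3707] 70.0 97 [259.3711 367.5979] fixture xy [-0.0413 -0.0775]
[377.6421 366.3736] 97.0 90 [376.4111 367.5667] fixture xy [ 0.0402 -0.0775]
```

View pics/w10.png

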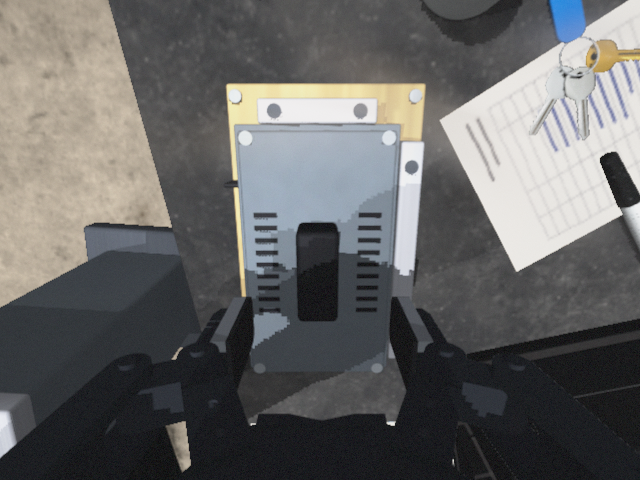

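Cover lies snug against both bars (left bar (318,112), back bar (410,200); screws give centre offset under 1 mm, parallel). Shut the fingers and press the left end.

Call:
{"name": "arm_command", "arguments": {"moves": [[[20,-1,0],0,1],[[40,-2,0],0,1],[[55,-2,0],0,1],[[55,-2,10],0,1],[[55,-2,25],0,1],[[55,-2,40],0,1],[[55,-2,52],0,1],[[55,-2,58],0,1],[[55,-2,61],0,1],[[55,-2,61],0,1]]}}

```text
time_s: 14.85
tcp_pos: [0.4475, 0.4299, 0.0564]
tool_rot: [-180.0, 0.0, 94.1]
force: [-0.6, 0.9, -0.1]
gripper_width: 0.0001
finger_force: 0.0
```

Call:
{"name": "arm_command", "arguments": {"moves": [[[0,0,3],0,1],[[0,0,5],0,1],[[0,0,6],0,1],[[0,0,7],0,1],[[0,0,8],0,1],[[0,0,9],0,1],[[0,0,10],0,1],[[0,0,10],0,1]]}}

```text
time_s: 15.65
tcp_pos: [0.448, 0.431, 0.0492]
tool_rot: [179.9, -0.1, 94.1]
force: [-2.7, -2.2, 8.5]
gripper_width: 0.0
finger_force: 4.8
```

Call:
{"name": "arm_command", "arguments": {"moves": [[[0,0,1],0,1],[[0,0,2],0,1],[[0,0,3],0,1],[[0,0,4],0,1],[[0,0,4],0,1]]}}

```text
time_s: 16.15
tcp_pos: [0.448, 0.4313, 0.0468]
tool_rot: [179.9, -0.2, 94.1]
force: [-5.3, -3.3, 16.9]
gripper_width: -0.0
finger_force: 8.1
```

Call:
{"name": "arm_command", "arguments": {"moves": [[[0,0,0.5],0,1],[[0,0,0.5],0,1],[[0,0,0.5],0,1]]}}

```text
time_s: 16.45
tcp_pos: [0.448, 0.4313, 0.0468]
tool_rot: [179.9, -0.2, 94.1]
force: [-5.3, -2.8, 18.1]
gripper_width: 0.0
finger_force: 9.0
```

Call:
{"name": "arm_command", "arguments": {"moves": [[[0,0,-15],0,1],[[0,0,-45],0,1],[[-30,0,-50],0,1],[[-75,0,-50],0,1],[[-112,0,-50],0,1],[[-112,0,-40],0,1],[[-112,0,-25],0,1],[[-112,0,-16],0,1],[[-112,0,-12],0,1],[[-112,0,-8],0,1],[[-112,0,-6],0,1],[[-112,0,-5],0,1],[[-112,0,-4],0,1],[[-112,0,-4],0,1]]}}

```text
time_s: 17.85
tcp_pos: [0.4548, 0.3183, 0.0469]
tool_rot: [-179.9, 0.0, 94.1]
force: [-2.5, -1.7, 4.7]
gripper_width: -0.0001
finger_force: 2.5
```

Call:
{"name": "arm_command", "arguments": {"moves": [[[0,0,1],0,1],[[0,0,2],0,1],[[0,0,3],0,1],[[0,0,4],0,1],[[0,0,4],0,1]]}}

```text
time_s: 18.35
tcp_pos: [0.4549, 0.3182, 0.0455]
tool_rot: [-179.9, -0.0, 94.1]
force: [-7.7, -5.1, 19.7]
gripper_width: -0.0001
finger_force: 9.8
```

Call:
{"name": "arm_command", "arguments": {"moves": [[[0,0,-15],0,1],[[0,0,-45],0,1],[[30,0,-50],0,1],[[75,0,-50],0,1],[[112,0,-50],0,1],[[112,0,-40],0,1],[[112,0,-25],0,1],[[112,0,-16],0,1],[[112,0,-10],0,1],[[112,0,-6],0,1],[[112,0,-4],0,1],[[112,0,-2],0,1],[[112,0,-1],0,1],[[112,0,0],0,1],[[112,0,0],0,1]]}}

```text
time_s: 19.85
tcp_pos: [0.4477, 0.43, 0.0455]
tool_rot: [180.0, -0.1, 94.1]
force: [-4.1, -4.2, 13.2]
gripper_width: 0.0003
finger_force: 6.5
```

Call:
{"name": "arm_command", "arguments": {"moves": [[[0,0,0.5],0,1],[[0,0,1],0,1],[[0,0,1],0,1]]}}

```text
time_s: 20.15
tcp_pos: [0.4477, 0.4301, 0.0454]
tool_rot: [180.0, -0.1, 94.1]
force: [-6.1, -5.9, 16.5]
gripper_width: -0.0003
finger_force: 8.6
```

Call:
{"name": "arm_command", "arguments": {"moves": [[[0,0,-15],0,1],[[0,0,-45],0,1],[[-30,0,-50],0,1],[[-75,0,-50],0,1],[[-112,0,-50],0,1],[[-112,0,-40],0,1],[[-112,0,-25],0,1],[[-112,0,-16],0,1],[[-112,0,-10],0,1],[[-112,0,-6],0,1],[[-112,0,-4],0,1],[[-112,0,-2],0,1],[[-112,0,-1],0,1],[[-112,0,0],0,1],[[-112,0,0],0,1]]}}

```text
time_s: 21.65
tcp_pos: [0.4554, 0.3191, 0.0454]
tool_rot: [-180.0, -0.1, 94.1]
force: [-7.9, -5.4, 21.7]
gripper_width: -0.0002
finger_force: 10.8
```

Call:
{"name": "arm_command", "arguments": {"moves": [[[0,0,-15],0,1],[[0,0,-50],0,1],[[30,0,-85],0,1],[[56,0,-110],0,1],[[56,0,-110],0,1],[[56,0,-110],0,1]]}}

```text
time_s: 22.25
tcp_pos: [0.4516, 0.3753, 0.1518]
tool_rot: [179.9, -0.0, 94.2]
force: [-0.2, -0.6, -0.7]
gripper_width: -0.0004
finger_force: 0.0
```

```bash
python3 - <<'E'
from h import *
np.set_printoptions(precision=4,suppress=True)
im,C=snap("wrist","w11.png"); s=arm.sense(); print(s['tcp_pos'],s['force'])
c=np.array((.4518,.3742)); t=np.radians(4.15); F=np.array([[np.cos(t),-np.sin(t)],[np.sin(t),np.cos(t)]])
P=[]
for X in [(-.041,.0765),(.041,.0765)]:
    q=proj(C,(*(c+F@X),.076)); x,y=q.astype(int)
    w=im[y-12:y+13,x-12:x+13].min(2); _,m=cv2.threshold(w,0,1,cv2.THRESH_OTSU); k,lab,st,ce=cv2.connectedComponentsWithStats(m)
    i=1+st[1:,4].argmax(); p=ce[i]+[x-12,y-12]; P.append(p); print(_,st[i,4],p,"fixture xy at .076",F.T@(plane(C,p,.076)[:2]-c),"at .083",F.T@(plane(C,p,.083)[:2]-c))
for z in(.076,.083): print(z,"screw spacing",np.linalg.norm(plane(C,P[0],z)-plane(C,P[1],z)))
E
```

```text
[0.4514 0.3736 0.1507] [-0.2349 -1.0273 -0.3681]
196.0 114 [261.3684 136.8684] fixture xy at .076 [-0.0406  0.0761] at .083 [-0.0395  0.0761]
183.0 114 [382.1754 137.0439] fixture xy at .076 [0.0415 0.0762] at .083 [0.0404 0.0762]
0.076 screw spacing 0.08218217807478674
0.083 screw spacing 0.0798770971291163
```

```bash
python3 -c "
from cell import arm; print(arm.finish_job())"
```

```text
the job is handed in; nothing more can be done
None
```

I laid the cover on the housing, slid it up against both stop bars and pressed it home; the job is handed in at about 22 s. The last measurements show it within about 1 mm of the bars, and both ends pressed to the same height. The verdict was not shown to me, and the first grasp missed because the real fingertips sit about 32 mm behind the stated TCP.

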